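# Stow the fuse box in the low bay of the garage cabinet

## Robot

A 7-joint arm with a two-finger parallel gripper is mounted at the origin on the work surface. World frame = base frame: x ahead of the robot, y to its left, z up, the work surface at z = 0. Lengths are in m, angles in degrees, forces in N, time in s.
With the tool pointing down it reaches from about 0.425 to 0.875 m from the base axis. Payload 4.7 kg.
Tool frame: the origin (TCP) lies between the finger pads; the fingertips stand 8 mm ahead of it and the grasp point (between the pads) lies 11 mm behind it; x points along the fingers, z is the direction in which the jaws open and shut, and the axes are right-handed (so a half turn about x gives the same grasp; the last joint's range is limited). The gripper opens to 87 mm and grips with 3 to 60 N. Pads are 19 mm wide; open, the fingers measure 117 mm over their backs; the gripper's body (75 mm by 190 mm) begins 51 mm behind the grasp point.
Start: joints at [-65.082, 18.392, -4.016, 83.108, 1.295, 78.541, -3.26], TCP at [0.266, 0.593, 0.231] pointing down, gripper open.
Joint ranges: [-163.93, 163.93], [-17.29, 119.83], [-79.2, 71.16], [3.27, 140.29], [-89.18, 269.18], [5.43, 117.66], [-154.24, 154.24]. Speed limits (degrees/s): [147.25, 147.25, 180, 180, 180, 180, 180].

## Interface

Orientations are given as [roll, pitch, yaw] about the fixed x, y, z axes, in that order (R = Rz(yaw) Ry(pitch) Rx(roll)).
In Python, from cell import telemetry, vision, sign_off gives the robot as it stands. The module is installed in compiled form; this text tells all that it offers.
- The arm moves only by the tool drive_tool, never from a script. Its arguments are lists of equal length, an entry for each row: "offset": the shift along the tool's x, y, z in m, a list of three; "angular": the turn, a rotation vector about the tool's x, y, z in rad, a list of three. A call has 1 to 10 rows; each row is the pose to reach, as a shift and turn from the pose measured when the call began, along the tool's axes at that moment; what a row does not reach only later rows make up. A row lasts 1/8 s, in which the tool goes at most 62.5 mm and 10.7 degrees, less where a joint would pass 70% of its speed; a pose out of reach is approached as far as the arm can. A call with a gripper value outside its range is refused whole. "fingers" is the closure, from -1 (fully open) to 1 (shut), set as the call begins (left out, the last holds). The fingers move at their own pace and stop on an object; "squeeze" is the grip in N (left out, the last holds). Time passes only in rows, so rows that repeat a pose let the fingers close. It gives the time, the measured TCP pose, the force and the opening at its end, in the units of the state.
- telemetry.get_obs(): the state, without advancing time (a new reading comes with each control period).
- vision.read_camera(name): name is "scene" or "top" or "wrist"; returns a dict with "pixels" (400x640x3 uint8, red, green, blue), "intrinsics" (3x3 intrinsics, pixels), "world_from_camera" (4x4, takes a point from camera to world coordinates); the wrist camera has in their place "T_tool_cam" (4x4, takes a point from camera to tool coordinates, whose origin is the TCP and whose axes are the tool frame's). Camera axes: x right, y up, looking along -z (the intrinsics and any distortion apply to the point x, -y, -z); pixel columns grow to the right and rows downward; lengths in m; the calibration is good to about 2 mm. The wrist camera is an equidistant fisheye: a pixel r from the principal point sees the ray r / f radians off the axis. A picture is of the moment at which its call begins: read the wrist's pose just before it. There is no depth.
- sign_off(): hands the job in, once; it reports no verdict.
The state is a dict: "time_s": time; "qpos": joint angles; "joint_velocities": joint speeds; "effort": joint torques, N m; "tool_pos": TCP position; "tool_rot": TCP orientation; "force": force on the tool from outside, world axes, zero at the start; "wrist_torque": the same for the moment, N m; "grip_width": finger opening in m.
Only numpy, scipy, OpenCV 4.12 (cv2) and the standard library are available. Lean on these libraries where they do the work, as an engineer would, in place of code of your own. Each camera call takes 0.05 s, during which the arm holds its last target.

## Task

Put the fuse box away in the bottom bay of the steel cabinet by pushing: the bay is too low for it upright, so push it over onto its back (clear cover facing up), slide it along the bench until it is all the way inside, then push the cabinet door fully shut. Do not lift or carry anything, never let the fuse box go over onto its cover or a side, and leave the other things on the bench and on the shelf where they are.

Things in the scene. Friction and masses are not known exactly. Their poses are not given: they have to be found in the camera images.
- cabinet: grey steel wall cabinet, fixed, foot on the bench: 280 wide (local y) x 220 deep (local x) x 260 high. Origin: middle of its underside. Local +x points into it; its open front is the plane x = -110. Walls 4 thick. A shelf leaves a bottom bay under it, open from the bench top (no sill) to 122 high, 272 wide, 216 deep; the shelf's front lip, 123 to 133 high, stands 12 behind the front plane
- bay_mouth (a point): point on the bench top at the middle of the bay's mouth, in the cabinet's front plane (cabinet local (-110, 0, 0)); axes as the cabinet's
- door (a joint): the cabinet's swing door, grey steel, 278 wide x 252 high x 16 thick, upright hinge at the cabinet's local -y front edge. 0 = shut, grows as it opens; starts at about 1.6 to 1.85 rad (a little past square). Light friction, no spring or latch: it stays where left, about 1 N at the free edge swings it. Shut, its inner face lies in the cabinet's front plane
- door_hinge (a point): point on the door's hinge line at the top of the door, 257 above the bench, at cabinet local (-110, -140). It turns with the door: its +y runs along the door's inner face to the free edge, its -x is the door's outward normal (outer face at local x = -16); shut, its axes equal the cabinet's
- door_edge (a point): top corner of the door's free edge on its outer face, 278 from the hinge line, 257 above the bench
- fusebox: loose fuse box, a plain rigid block 150 wide (local y) x 92 deep (local x) x 170 tall (local z), 0.5 to 1 kg: grey back half (+x), clear cover over white breakers in front (-x). Origin: middle of its underside. Starts standing on the bench, grey back to the cabinet (within 0.2 rad), 175 to 245 from its front plane. Pushed level above about 130 high on its cover it tips over its rear bottom edge
- fusebox_center (a point): middle of the fuse box, its mass centre; axes as the fuse box's. 85 above the bench standing. Tilted back past about 28 degrees it falls on its back: then 46 above the bench, local z points level towards the cabinet, local x straight down, and the fuse box's origin is the middle of the end face turned away from the cabinet
- lamp: silver reflector lamp standing on its face on the bench, 80 across x 113 high, brass screw cap up; leave alone. Origin: middle of its underside
- socket: white ceramic bulb socket on the bench, 60 across the foot x 45 high; leave alone. Origin: middle of its underside
- tape: roll of blue insulating tape lying flat on the bench, 66 across x 19 high; leave alone. Origin: middle of its underside
- torch: yellow torch standing on its lens on the bench, 48 across x 124 high; leave alone. Origin: middle of its underside
- pliers: black insulated pliers lying on the bench, about 190 long x 66 wide x 18 high, jaws to local +x; leave alone. Origin: under its middle
- screwdriver: screwdriver with a red handle lying on the bench, 190 long; leave alone. Origin: under its middle
- spare_lamp: second reflector lamp, 80 x 113 high, on the shelf inside the cabinet above the bay; leave alone. Origin: middle of its underside
- jar: glass jar with a red cap, 60 x 70 high, on the shelf inside the cabinet; leave alone. Origin: middle of its underside
There are look-alikes about, which are no part of the job. Leave any red or yellow look-alike of the fusebox alone.

How it is judged (in metres and radians):
On the way:
1. the fuse box lies on its back on the bench, clear cover up (angle between fusebox's own x axis and vertical above 3 rad and height (world z) of fusebox_center below 0.055 m and linear speed of fusebox below 0.2 m/s), for 0.1 s.
At the end, for the whole second after the job is handed in: The fuse box lies at rest on its back (within about 8 degrees), clear cover up, on the floor of the bottom bay wholly behind the cabinet's front plane (to 3 mm), and the door is shut (within 0.06 rad, 17 mm at its free edge) and still (angle between fusebox's own x axis and vertical above 3 rad and height (world z) of fusebox_center below 0.055 m and x of fusebox_center in the frame of cabinet between -0.028 and 0.08 m and y of fusebox_center in the frame of cabinet between -0.08 and 0.08 m and value of joint door below 0.06 rad and linear speed of fusebox below 0.02 m/s and velocity of joint door between -0.05 and 0.05 rad/s); the robot touches nothing.
It fails at once if the fuse box is lifted or carried while standing (angle between fusebox's own z axis and vertical below 0.15 rad and height (world z) of fusebox_center above 0.105 m).
It fails at once if the fuse box is lifted clear of the bench while tilted (height (world z) of fusebox_center above 0.115 m).
It fails at once if the fuse box is lifted or carried while lying (angle between fusebox's own z axis and vertical above 1.45 rad and height (world z) of fusebox_center above 0.075 m).
It fails at once if the fuse box goes over onto its cover or a side (angle between fusebox's own x axis and vertical below 1.1 rad or angle between fusebox's own y axis and vertical below 1 rad or angle between fusebox's own y axis and vertical above 2.14 rad).
It fails at once if another thing on the bench or shelf is moved more than 25 mm, lifted or knocked over (distance of any of lamp, socket, tape, torch, pliers, screwdriver, spare_lamp, jar from where it was at the start of the episode above 0.025 m or angle between any of lamp, socket, torch, spare_lamp, jar's own z axis and vertical above 0.4 rad).
It also fails if it takes over 66 s, if anything falls off the work surface, if the arm or the gripper's body presses on something with over 40 N, if the wrist force passes 120 N, or if a joint passes its speed limit or range.

## Working session

There is one attempt and no reset: what is moved stays moved. The work goes in short steps, Python scripts to look and compute and a tool call to move; the robot and the scene stay as the last step left them, time stands still between calls to the robot, and variables do not carry over. Pictures are saved under pics/ and viewed, and the job is handed in when it is done.

Besides the shell and the picture viewer there is one more tool, called after "Request:" as name(argument=value, ...), one argument or row to a line, values as JSON. drive_tool: Moves the arm, as the interface text tells. Its arguments: {"type":"object","properties":{"offset":{"type":"array"},"angular":{"type":"array"},"fingers":{"type":"number"},"squeeze":{"type":"number"}},"required":["offset","angular"]}

```bash
mkdir -p pics; cat > h.py <<'E'
import numpy as np, cv2
from cell import telemetry, vision
def grab(n,fn):
    d=vision.read_camera(n); cv2.imwrite('pics/'+fn,d['pixels'][:,:,::-1]); return d
def ray(d,u,v):
    K=np.array(d['intrinsics']);T=np.array(d['world_from_camera'])
    c=np.array([(u-K[0,2])/K[0,0],-(v-K[1,2])/K[1,1],-1.]); return T[:3,3],T[:3,:3]@c
def onz(d,u,v,z):
    o,r=ray(d,u,v); return o+r*(z-o[2])/r[2]
def proj(d,p):
    K=np.array(d['intrinsics']);T=np.array(d['world_from_camera'])
    c=T[:3,:3].T@(np.array(p)-T[:3,3]); return np.array([K[0,2]+K[0,0]*c[0]/-c[2],K[1,2]-K[1,1]*c[1]/-c[2]])
E
python3 - <<'E'
from h import *
print(telemetry.get_obs())
for n in ('scene','top','wrist'):
    d=grab(n,n+'0.png'); print(n,{k:np.round(v,3).tolist() for k,v in d.items() if k!='pixels'})
import pickle
E
```

```text
{'time_s': 0.0, 'qpos': array([-65.08070744,  18.436968  ,  -4.0140448 ,  83.17772924,
         1.29653403,  78.5397314 ,  -3.2598888 ]), 'joint_velocities': array([-0.01049992, -0.05730279, -0.06590367, -0.02876217,  0.0037787 ,
       -0.0037077 ,  0.05650645]), 'effort': array([ 1.72937202e-04, -4.91280484e+01, -4.03872505e-01, -3.12535572e+01,
       -6.39861356e-02,  4.36069805e-02,  1.75919013e-04]), 'tool_pos': array([0.26537639, 0.59275258, 0.22946024]), 'tool_rot': array([-175.88408004,   89.89061427, -109.99455388]), 'force': array([ 0.64453332, -0.78151229,  0.29571436]), 'wrist_torque': array([-0.01037799,  0.07252639, -0.01521615]), 'grip_width': 0.08699948523510209}
scene {'intrinsics': [[453.469, 0.0, 321.451], [0.0, 453.469, 196.274], [0.0, 0.0, 1.0]], 'world_from_camera': [[0.61, -0.753, 0.247, 0.813], [0.793, 0.579, -0.191, -0.231], [0.001, 0.312, 0.95, 1.384], [0.0, 0.0, 0.0, 1.0]]}
top {'intrinsics': [[430.601, 0.0, 314.737], [0.0, 430.601, 195.263], [0.0, 0.0, 1.0]], 'world_from_camera': [[0.012, 0.997, -0.075, 0.403], [-1.0, 0.013, 0.019, 0.015], [0.02, 0.075, 0.997, 1.409], [0.0, 0.0, 0.0, 1.0]]}
wrist {'intrinsics': [[309.707, 0.0, 318.664], [0.0, 309.707, 199.711], [0.0, 0.0, 1.0]], 'T_tool_cam': [[-0.0, 0.29, -0.957, -0.154], [0.001, 0.957, 0.29, 0.08], [1.0, -0.001, -0.001, 0.001], [0.0, 0.0, 0.0, 1.0]]}
```

View pics/scene0.png

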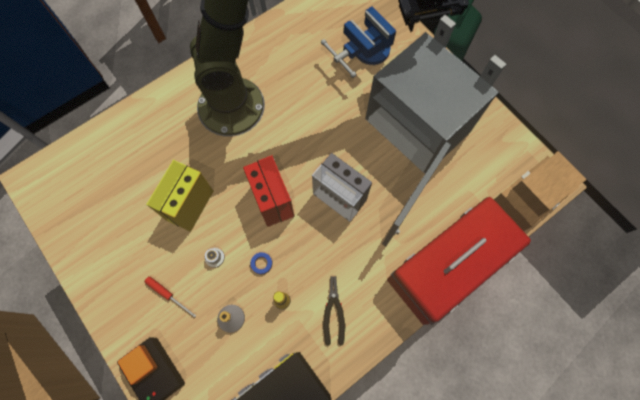

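View pics/top0.png

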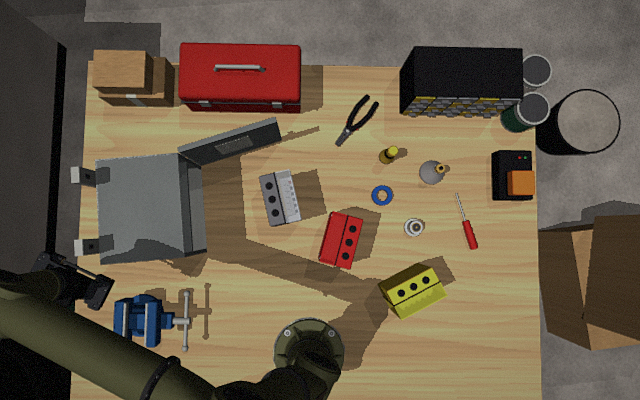

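View pics/wrist0.png

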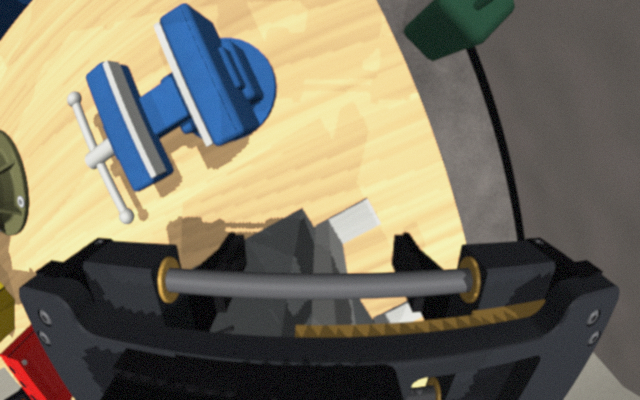

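```bash
python3 - <<'E'
import cv2
a=cv2.imread('pics/top0.png')[100:280,80:330]
cv2.imwrite('pics/t1.png',cv2.resize(a,None,fx=3.2,fy=3.2,interpolation=cv2.INTER_CUBIC))
a=cv2.imread('pics/scene0.png')[30:250,300:510]
cv2.imwrite('pics/s1.png',cv2.resize(a,None,fx=2.7,fy=2.7,interpolation=cv2.INTER_CUBIC))
E
```

```text
(no output)
```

View pics/t1.png

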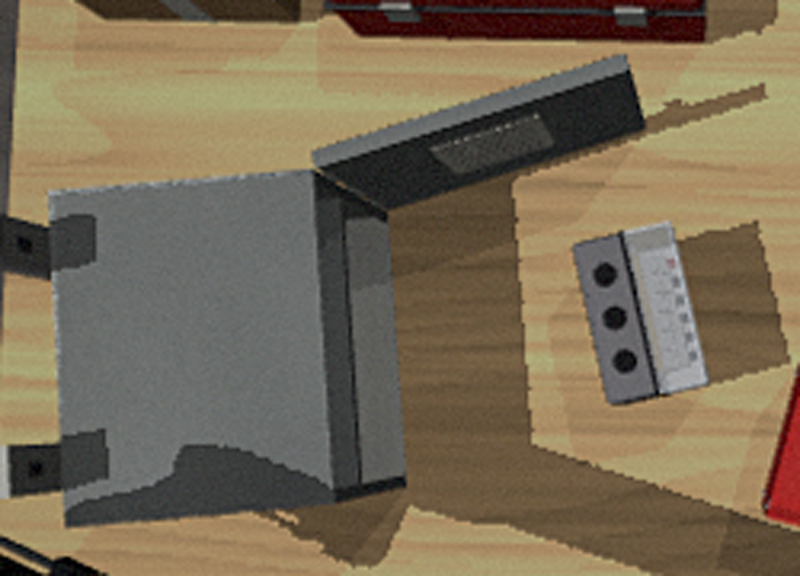

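View pics/s1.png

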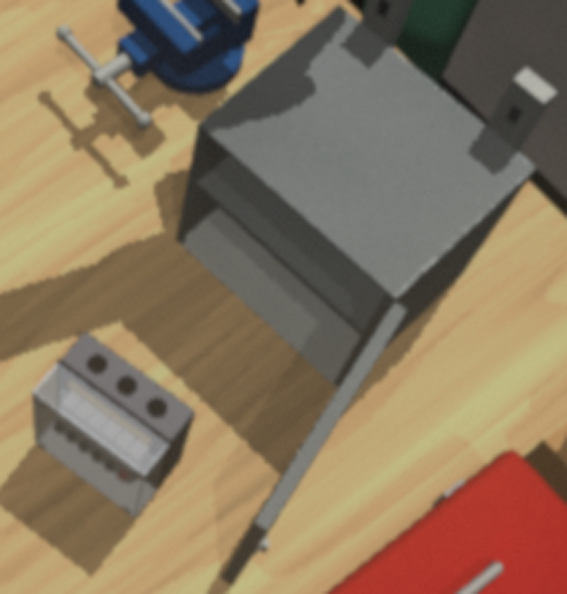

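```bash
python3 - <<'E'
from h import *
import pickle
out={}
for n,f,ox,oy,P in (('top',3.2,80,100,dict(cab=[(50,192),(315,170),(335,501),(66,525)],fb=[(573,243),(668,222),(708,383),(612,405)],dr=[(313,155),(625,57),(630,70),(386,212),(405,487)])),
 ('scene',2.7,300,30,dict(cab=[(345,8),(203,125),(400,298),(533,162)],fb=[(192,410),(155,475),(35,393),(83,333)],dr=[(400,305),(258,527),(265,532),(338,383),(181,240)]))):
    d=vision.read_camera(n)
    for k,pts in P.items():
        zs=[.26]*4 if k=='cab' else [.17]*4 if k=='fb' else [.257,.257,.257,0,0]
        Q=np.array([onz(d,(u+.5)/f+ox-.5,(v+.5)/f+oy-.5,z) for (u,v),z in zip(pts,zs)])
        print(n,k,np.round(Q[:,:2],4).tolist())
        if k!='dr':
            print('  center',Q.mean(0).round(4),'edges',[ (round(float(np.linalg.norm(Q[(i+1)%4]-Q[i])),4), round(float(np.degrees(np.arctan2(*(Q[(i+1)%4]-Q[i])[[1,0]]))),1)) for i in range(4)])
# base-of-robot etc
d=vision.read_camera('top')
for nm,u,v,z in (('lamp',433,172,.05),('socket',414,228,.04),('tape',382,195,.019),('torch',389,155,.1),('pl1',378,97,.01),('pl2',338,143,.01),('redA',330,212,.17),('redB',363,218,.17),('redC',352,267,.17),('redD',320,260,.17)): print(nm,onz(d,u,v,z).round(3))
E
```

```text
top cab [[0.5766, 0.5795], [0.5985, 0.3607], [0.3237, 0.3345], [0.3019, 0.5528]]
  center [0.4502 0.4569 0.26  ] edges [(0.2199, -84.3), (0.2761, -174.6), (0.2194, 95.7), (0.276, 5.5)]
top fb [[0.5509, 0.1539], [0.5713, 0.0685], [0.4262, 0.0302], [0.4055, 0.1159]]
  center [0.4885 0.0921 0.17  ] edges [(0.0878, -76.6), (0.15, -165.2), (0.0881, 103.6), (0.1503, 14.6)]
top dr [[0.6118, 0.3637], [0.7, 0.1035], [0.6888, 0.0991], [0.6005, 0.365], [0.3207, 0.3369]]
scene cab [[0.3088, 0.5554], [0.3279, 0.3374], [0.6037, 0.3664], [0.573, 0.583]]
  center [0.4533 0.4605 0.26  ] edges [(0.2189, -85.0), (0.2773, 6.0), (0.2188, 98.1), (0.2656, -174.0)]
scene fb [[0.549, 0.152], [0.5809, 0.076], [0.4327, 0.0323], [0.4092, 0.1151]]
  center [0.493  0.0939 0.17  ] edges [(0.0825, -67.2), (0.1545, -163.6), (0.0861, 105.8), (0.1445, 14.8)]
scene dr [[0.6088, 0.3627], [0.6973, 0.0991], [0.7051, 0.1012], [0.5929, 0.3681], [0.3274, 0.3398]]
lamp [ 0.585 -0.388  0.05 ]
socket [ 0.406 -0.329  0.04 ]
tape [ 0.511 -0.23   0.019]
torch [ 0.629 -0.237  0.1  ]
pl1 [ 0.839 -0.218  0.01 ]
pl2 [ 0.682 -0.086  0.01 ]
redA [ 0.448 -0.053  0.17 ]
redB [ 0.432 -0.149  0.17 ]
redC [ 0.292 -0.118  0.17 ]
redD [ 0.311 -0.026  0.17 ]
```

```bash
cat >> h.py <<'E'
from scipy.spatial.transform import Rotation as Ro
def pose():
    s=telemetry.get_obs(); return np.array(s['tool_pos']),Ro.from_euler('xyz',s['tool_rot'],degrees=True),s
def Rt(yaw,theta,flip=1):
    # finger axis: heading yaw deg, theta deg below horizontal ; z axis horizontal, = heading -90*flip
    y=np.radians(yaw);t=np.radians(theta)
    x=np.array([np.cos(y)*np.cos(t),np.sin(y)*np.cos(t),-np.sin(t)])
    z=flip*np.array([np.sin(y),-np.cos(y),0]); return Ro.from_matrix(np.c_[x,np.cross(z,x),z])
def rel(p,R):
    p0,R0,s=pose(); return R0.inv().apply(np.array(p)-p0).round(4),(R0.inv()*R).as_rotvec().round(4)
E
python3 - <<'E'
from h import *
p,R,s=pose(); print(p,R.as_matrix().round(3))
for f in (1,-1): print(f,rel([.497,.02,.3],Rt(104,90,f)))
E
```

```text
[0.26547097 0.59314379 0.23021071] [[-0.    -0.913  0.408]
 [-0.001  0.408  0.913]
 [-1.    -0.    -0.001]]
1 (array([-0.0695, -0.4454, -0.4286]), array([ 9.057e-01, -5.000e-04,  3.000e-04]))
-1 (array([-0.0695, -0.4454, -0.4286]), array([-2.2359e+00, -4.0000e-04, -6.0000e-04]))
```

Request:
drive_tool(
  offset=[
    [-0.06,0,0],
    [-0.12,0,0],
    [-0.18,0,0],
    [-0.18,-0.04,-0.04],
    [-0.18,-0.08,-0.08],
    [-0.18,-0.12,-0.12],
    [-0.18,-0.16,-0.16],
    [-0.18,-0.2,-0.2],
    [-0.18,-0.24,-0.24],
    [-0.18,-0.28,-0.28],
  ],
  angular=[
    [0,0,0],
    [0,0,0],
    [0,0,0],
    [0.1,0,0],
    [0.2,0,0],
    [0.3,0,0],
    [0.4,0,0],
    [0.5,0,0],
    [0.6,0,0],
    [0.7,0,0],
  ],
)

```text
time_s: 1.55
tool_pos: [0.4071, 0.2214, 0.4106]
tool_rot: [-15.1, 90.0, 10.5]
force: [0.8, -0.3, 0.9]
grip_width: 0.0869
```

```bash
python3 - <<'E'
from h import *
p,R,s=pose(); print(p,s['qpos'].round(1),s['time_s'],s['force'].round(1))
# push frame: cover face centre at (.489,.092)-.046*dir
d=np.array([np.cos(np.radians(104)),np.sin(np.radians(104))]); c=np.array([.489,.092])
q=c-d*(.046+.05); print(q)
print(rel([*q,.30],Rt(104,90,1)))
print(rel([*q,.157],Rt(104,90,1)))
E
```

```text
[0.40709804 0.22136544 0.41055812] [-46.3  -6.5  13.   89.9   1.5  96.4  -7.7] 1.55 [ 0.8 -0.3  0.9]
[ 0.5122245  -0.00114839]
(array([ 0.1106, -0.2461, -0.0014]), array([2.024e-01, 3.000e-04, 1.000e-04]))
(array([ 0.2536, -0.2461, -0.0014]), array([2.024e-01, 3.000e-04, 1.000e-04]))
```

Request:
drive_tool(
  offset=[
    [0.0,-0.06,0],
    [0.0,-0.12,0],
    [0.0,-0.18,0],
    [0.0,-0.23,0],
    [0.0,-0.246,0],
    [0.06,-0.246,0],
    [0.12,-0.246,0],
    [0.18,-0.246,0],
    [0.22,-0.246,0],
    [0.22,-0.246,0],
  ],
  angular=[
    [0.05,0,0],
    [0.1,0,0],
    [0.15,0,0],
    [0.2,0,0],
    [0.2,0,0],
    [0.2,0,0],
    [0.2,0,0],
    [0.2,0,0],
    [0.2,0,0],
    [0.2,0,0],
  ],
)

```text
time_s: 2.8
tool_pos: [0.5109, 0.0004, 0.1878]
tool_rot: [172.8, 89.6, -172.9]
force: [-0.0, -0.8, 0.2]
grip_width: 0.0868
```

```bash
python3 - <<'E'
from h import *
p,R,s=pose(); print(p,s['qpos'].round(1),s['time_s'],s['force'].round(1))
grab('scene','s2.png');grab('top','t2.png')
print(rel([.512,-.001,.157],Rt(104,90,1)))
E
```

```text
[5.10911863e-01 4.41184530e-04 1.87812341e-01] [-32.3   2.9  30.4 106.7  -1.5  71.2  12.8] 2.8 [-0.  -0.8  0.2]
(array([ 0.035 , -0.0006, -0.0025]), array([0.0034, 0.0019, 0.    ]))
```

View pics/s2.png

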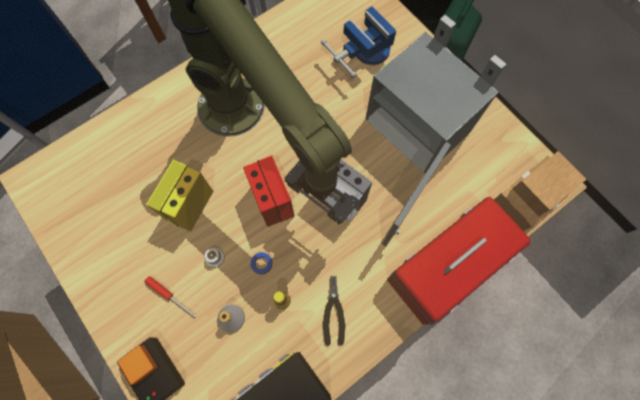

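View pics/t2.png

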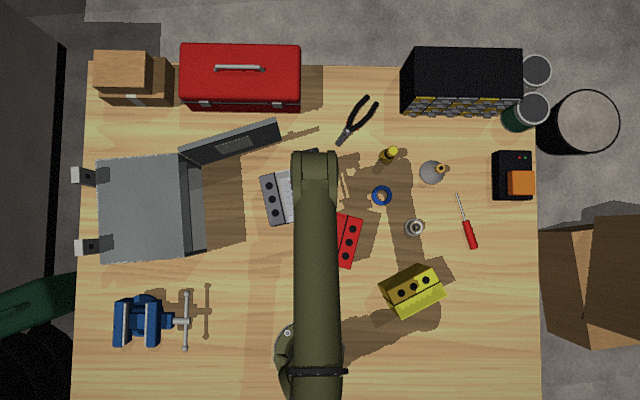

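Request:
drive_tool(
  offset=[
    [0.02,0,0],
    [0.028,0,0],
    [0.028,0.012,0],
    [0.028,0.024,0],
    [0.028,0.034,0],
    [0.028,0.042,0],
    [0.028,0.05,0],
    [0.028,0.058,0],
    [0.028,0.066,0],
    [0.028,0.074,0],
  ],
  angular=[
    [0,0,0],
    [0,0,0],
    [0,0,0],
    [0,0,0],
    [0,0,0],
    [0,0,0],
    [0,0,0],
    [0,0,0],
    [0,0,0],
    [0,0,0],
  ],
)

```text
time_s: 4.15
tool_pos: [0.4959, 0.0726, 0.1639]
tool_rot: [6.2, 89.9, 20.4]
force: [-0.1, -1.1, 2.6]
grip_width: 0.0873
```

```bash
python3 - <<'E'
from h import *
p,R,s=pose(); print(p,s['qpos'].round(1),s['time_s'],s['force'].round(1))
for n in ('scene','top'):
  d=grab(n,n+'3.png'); a=d['pixels'][30:250,270:480] if n=='scene' else d['pixels'][100:280,80:380]
  cv2.imwrite('pics/%s3c.png'%n,cv2.resize(a[:,:,::-1],None,fx=2.6,fy=2.6,interpolation=cv2.INTER_CUBIC))
E
```

```text
[0.49586214 0.0725832  0.16393792] [-37.    2.4  26.5 109.9  -1.2  67.9   4.1] 4.15 [-0.1 -1.1  2.6]
```

View pics/scene3c.png

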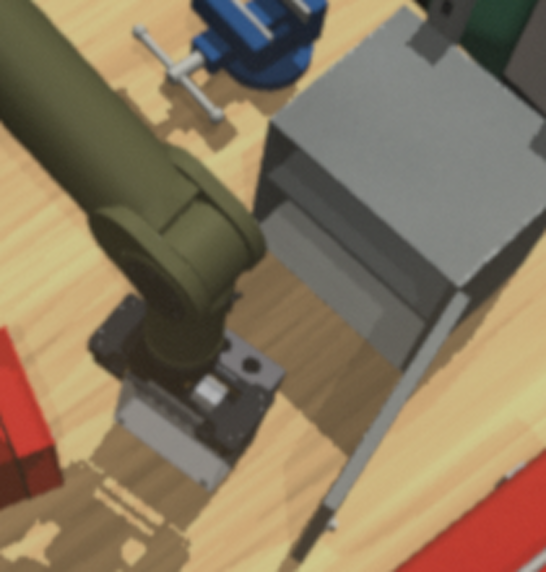

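View pics/top3c.png

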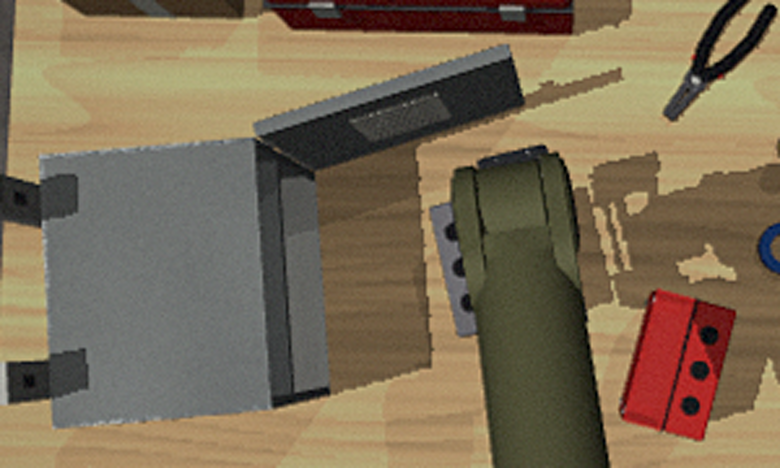

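Request:
drive_tool(
  offset=[
    [0,0.01,0],
    [0,0.02,0],
    [0,0.03,0],
    [0,0.04,0],
    [0,0.05,0],
    [0,0.058,0],
    [0,0.058,0],
  ],
  angular=[
    [0,0,0],
    [0,0,0],
    [0,0,0],
    [0,0,0],
    [0,0,0],
    [0,0,0],
    [0,0,0],
  ],
)

```text
time_s: 5.12
tool_pos: [0.4809, 0.1306, 0.1637]
tool_rot: [45.4, 89.9, 59.8]
force: [0.4, 0.1, -0.4]
grip_width: 0.087
```

```bash
python3 - <<'E'
from h import *
p,R,s=pose(); print(p,s['qpos'].round(1),s['time_s'],s['force'].round(1))
for n in ('scene','top'):
  d=grab(n,n+'4.png'); a=d['pixels'][30:250,270:480] if n=='scene' else d['pixels'][100:280,80:380]
  cv2.imwrite('pics/%s4c.png'%n,cv2.resize(a[:,:,::-1],None,fx=2.6,fy=2.6,interpolation=cv2.INTER_CUBIC))
E
```

```text
[0.48091697 0.13058436 0.16365444] [-40.7   2.1  23.1 110.1  -1.   67.9  -2.9] 5.125 [ 0.4  0.1 -0.4]
```

View pics/scene4c.png

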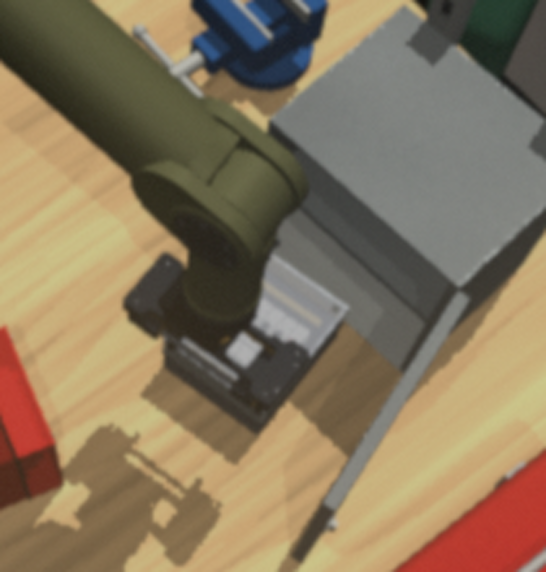

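View pics/top4c.png

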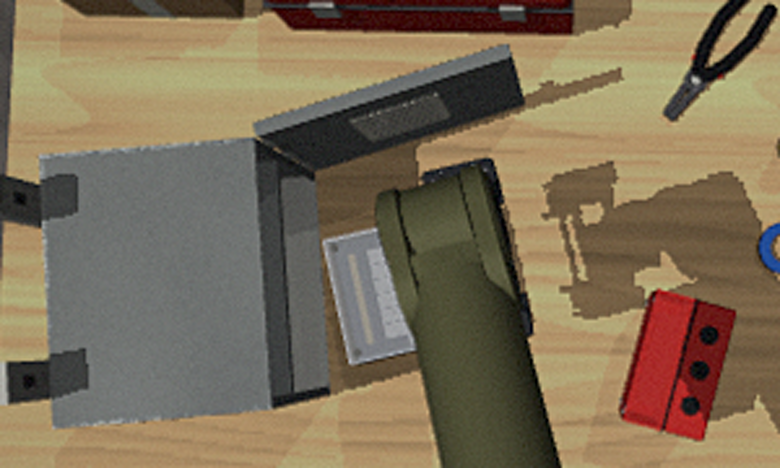

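```bash
cat >> h.py <<'E'
cu=np.array([np.cos(np.radians(95.5)),np.sin(np.radians(95.5))]); cv_=np.array([-cu[1],cu[0]]); M=np.array([.461,.350])
def cab(p): d=np.array(p)[:2]-M; return np.array([d@cu,d@cv_])
def fromcab(x,y): return M+x*cu+y*cv_
E
python3 - <<'E'
from h import *
d=vision.read_camera('top')
A,B=[onz(d,(u+.5)/2.6+79.5,(v+.5)/2.6+99.5,.092) for u,v in ((322,241),(349,365))]
print(A,B,np.linalg.norm(A-B)); print(cab(A),cab(B))
e=(A-B)[:2];e/=np.linalg.norm(e); h=np.array([-e[1],e[0]]); print('yaw',np.degrees(np.arctan2(h[1],h[0])))
c=(A+B)[:2]/2-.085*h; print('c',c,cab(c)); E_=c-.085*h; print('end',E_)
q=E_-h*.045; print('q',q)
print(rel([*q,.16],Rt(104,90,1)),rel([*q,.048],Rt(104,90,1)))
E
```

```text
[0.5062181  0.32962545 0.092     ] [0.36166417 0.29377427 0.092     ] 0.1489333642235291
[-0.02461471 -0.04305711] [-0.04644596  0.10426751]
yaw 103.92901739551934
c [0.4544023  0.22919931] [-0.11961219  0.01814556]
end [0.47486347 0.14669876]
q [0.48569585 0.103022  ]
(array([ 0.0037, -0.0266, -0.0022]), array([ 0.0048,  0.0013, -0.0008])) (array([ 0.1157, -0.0267, -0.0024]), array([ 0.0048,  0.0013, -0.0008]))
```

```bash
cat >> h.py <<'E'
def tip(x,y,z,yaw,th):
    "fingertip at cab (x,y), height z"
    R=Rt(yaw,th,1); a=R.apply([1,0,0]); P=np.r_[fromcab(x,y),z]-.008*a
    return rel(P,R)
E
python3 - <<'E'
from h import *
for a in ((-.255,.003,.15,104,90),(-.255,.003,.15,104,60),(-.255,.003,.15,104,45),(-.255,.003,.035,104,60)): print(tip(*a))
E
```

```text
(array([ 0.0057, -0.0327, -0.0071]), array([ 0.0048,  0.0013, -0.0008]))
(array([ 0.0068, -0.0368, -0.0071]), array([ 0.005 , -0.    ,  0.5228]))
(array([ 0.008 , -0.0384, -0.0072]), array([ 5.000e-03, -7.000e-04,  7.846e-01]))
(array([ 0.1218, -0.0368, -0.0073]), array([ 0.005 , -0.    ,  0.5228]))
```

Request:
drive_tool(
  offset=[
    [0,-0.02,-0.004],
    [0,-0.045,-0.007],
    [0,-0.045,-0.007],
    [0.0,-0.045,-0.007],
    [0.0,-0.045,-0.007],
    [0.0,-0.045,-0.007],
    [0.0,-0.045,-0.007],
    [0.0,-0.045,-0.007],
  ],
  angular=[
    [0,0,0],
    [0,0,0],
    [0,0,0.1],
    [0,0,0.2],
    [0,0,0.3],
    [0,0,0.4],
    [0,0,0.52],
    [0,0,0.52],
  ],
)

```text
time_s: 6.28
tool_pos: [0.4856, 0.0798, 0.1624]
tool_rot: [90.2, 60.3, 104.0]
force: [0.7, -0.1, 0.1]
grip_width: 0.0872
```

```bash
python3 - <<'E'
from h import *
p,R,s=pose(); print(p,s['qpos'].round(1),s['time_s'],s['force'].round(1))
for a in ((-.26,.003,.15,104,45),(-.26,.003,.035,104,45),(-.26,.003,.035,104,60)): print(tip(*a))
E
```

```text
[0.48563128 0.07980816 0.16239468] [-23.9  10.8  34.4 108.4 -33.5  78.7  36. ] 6.275 [ 0.7 -0.1  0.1]
(array([0.0087, 0.0017, 0.0001]), array([-2.600e-03,  2.000e-04,  2.671e-01]))
(array([ 0.1086, -0.0553,  0.0002]), array([-2.600e-03,  2.000e-04,  2.671e-01]))
(array([ 0.1083, -0.0532,  0.0002]), array([-0.0026, -0.0001,  0.0053]))
```

Request:
drive_tool(
  offset=[
    [0.03,-0.015,0],
    [0.06,-0.03,0],
    [0.09,-0.044,0],
    [0.108,-0.053,0],
    [0.108,-0.053,0],
  ],
  angular=[
    [0,0,0],
    [0,0,0],
    [0,0,0],
    [0,0,0],
    [0,0,0],
  ],
)

```text
time_s: 6.9
tool_pos: [0.4828, 0.0873, 0.0416]
tool_rot: [90.4, 60.3, 104.3]
force: [-0.7, -0.2, -0.2]
grip_width: 0.0871
```

```bash
python3 - <<'E'
from h import *
p,R,s=pose(); print(p,s['qpos'].round(1),s['time_s'],s['force'].round(1))
for n in ('scene',):
  d=grab(n,n+'5.png'); a=d['pixels'][30:250,270:480]
  cv2.imwrite('pics/%s5c.png'%n,cv2.resize(a[:,:,::-1],None,fx=2.6,fy=2.6,interpolation=cv2.INTER_CUBIC))
print('tip',cab(p+R.apply([.008,0,0])))
for x,yaw,th in ((-.24,104,60),(-.21,104,60),(-.19,103,60),(-.17,101,57),(-.15,99,53),(-.13,97,49),(-.11,95.5,45)): print(x,tip(x,.004,.033,yaw,th))
E
```

```text
[0.48276488 0.08727914 0.04162361] [-21.7  20.6  32.2 113.9 -41.   68.7  46.2] 6.9 [-0.7 -0.2 -0.2]
tip [-0.25968287  0.00412122]
-0.24 (array([0.0122, 0.0159, 0.0021]), array([-0.0023, -0.0004,  0.0057]))
-0.21 (array([0.0269, 0.0417, 0.0064]), array([-0.0023, -0.0004,  0.0057]))
-0.19 (array([0.0367, 0.0588, 0.0093]), array([ 0.0128, -0.0091,  0.0057]))
-0.17 (array([0.0465, 0.0756, 0.0121]), array([ 0.0424, -0.0276,  0.0581]))
-0.15 (array([0.0563, 0.0923, 0.0148]), array([ 0.0706, -0.0483,  0.1279]))
-0.13 (array([0.0662, 0.1089, 0.0175]), array([ 0.0974, -0.071 ,  0.1976]))
-0.11 (array([0.0762, 0.1256, 0.0202]), array([ 0.1159, -0.0904,  0.2672]))
```

View pics/scene5c.png

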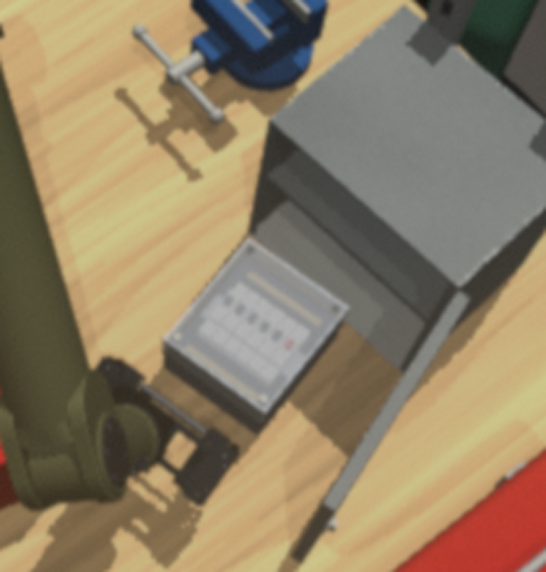

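Request:
drive_tool(
  offset=[
    [0.012,0.016,0.002],
    [0.022,0.033,0.005],
    [0.027,0.042,0.006],
    [0.032,0.05,0.008],
    [0.037,0.059,0.009],
    [0.042,0.067,0.011],
    [0.0465,0.0756,0.012],
    [0.051,0.084,0.0135],
    [0.0563,0.0923,0.015],
    [0.0563,0.0923,0.015],
  ],
  angular=[
    [0,0,0],
    [0,0,0],
    [0,0,0],
    [0.006,-0.005,0.003],
    [0.013,-0.009,0.006],
    [0.028,-0.018,0.03],
    [0.042,-0.028,0.058],
    [0.056,-0.038,0.093],
    [0.07,-0.048,0.128],
    [0.07,-0.048,0.128],
  ],
)

```text
time_s: 8.2
tool_pos: [0.4716, 0.1963, 0.0388]
tool_rot: [90.2, 52.9, 99.1]
force: [-0.2, -0.5, 0.1]
grip_width: 0.0873
```

```bash
python3 - <<'E'
from h import *
p,R,s=pose(); print(p,s['qpos'].round(1),s['time_s'],s['force'].round(1))
for n in ('scene',):
  d=grab(n,n+'6.png'); a=d['pixels'][30:250,270:480]
  cv2.imwrite('pics/%s6c.png'%n,cv2.resize(a[:,:,::-1],None,fx=2.6,fy=2.6,interpolation=cv2.INTER_CUBIC))
print('tip',cab(p+R.apply([.008,0,0])))
E
```

```text
[0.47156668 0.19629285 0.03883246] [-25.4  19.9  27.5 118.2 -52.   64.7  42.4] 8.2 [-0.2 -0.5  0.1]
tip [-0.14919601  0.00452005]
```

View pics/scene6c.png

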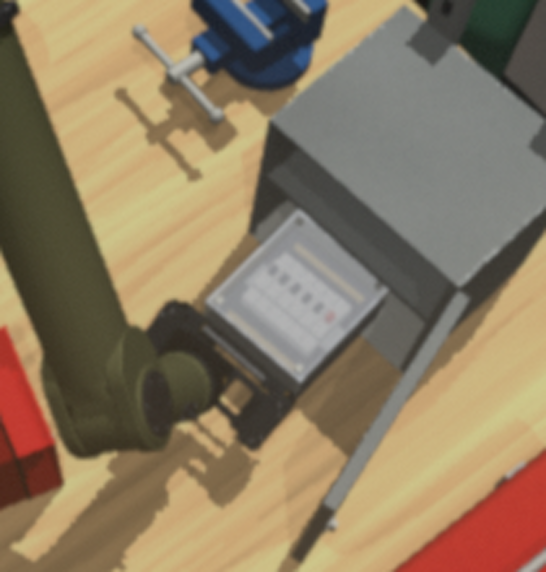

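```bash
python3 - <<'E'
from h import *
d=vision.read_camera('scene')
Q=np.array([onz(d,(u+.5)/2.6+269.5,(v+.5)/2.6+29.5,.092) for u,v in ((206,300),(301,385),(388,293),(299,210))])
C=np.array([cab(q) for q in Q]);print(C.round(4),C.mean(0))
for i in range(4):
  e=C[(i+1)%4]-C[i];print(np.linalg.norm(e).round(4),np.degrees(np.arctan2(e[1],e[0])).round(1))
for x,yaw,th in ((-.14,98,51),(-.13,97,49),(-.12,96,47),(-.11,95,45),(-.10,95,45),(-.05,95,45),(0.0,95,45),(.02,95,45)): print(x,tip(x,.002,.033,yaw,th))
E
```

```text
[[-0.1437  0.078 ]
 [-0.1382 -0.0759]
 [ 0.0225 -0.0647]
 [ 0.0243  0.0867]] [-0.05876206  0.00603185]
0.1539 -88.0
0.161 4.0
0.1513 89.3
0.1682 -177.0
-0.14 (array([0.0056, 0.0071, 0.0024]), array([ 0.014 , -0.0116,  0.0339]))
-0.13 (array([0.0116, 0.0148, 0.0029]), array([ 0.0274, -0.0228,  0.0688]))
-0.12 (array([0.0176, 0.0225, 0.0035]), array([ 0.0403, -0.0345,  0.1037]))
-0.11 (array([0.0237, 0.0302, 0.004 ]), array([ 0.0529, -0.0467,  0.1386]))
-0.1 (array([0.0297, 0.0381, 0.0046]), array([ 0.0529, -0.0467,  0.1386]))
-0.05 (array([0.0598, 0.0779, 0.0077]), array([ 0.0529, -0.0467,  0.1386]))
0.0 (array([0.0899, 0.1178, 0.0108]), array([ 0.0529, -0.0467,  0.1386]))
0.02 (array([0.1019, 0.1337, 0.012 ]), array([ 0.0529, -0.0467,  0.1386]))
```

Request:
drive_tool(
  offset=[
    [0.006,0.007,0.002],
    [0.012,0.015,0.003],
    [0.0176,0.0225,0.0035],
    [0.0237,0.03,0.004],
    [0.0297,0.038,0.0046],
    [0.039,0.05,0.0055],
    [0.048,0.062,0.0065],
    [0.06,0.078,0.0077],
    [0.066,0.086,0.0083],
    [0.066,0.086,0.0083],
  ],
  angular=[
    [0.014,-0.012,0.034],
    [0.027,-0.023,0.069],
    [0.04,-0.0345,0.104],
    [0.053,-0.047,0.139],
    [0.053,-0.047,0.139],
    [0.053,-0.047,0.139],
    [0.053,-0.047,0.139],
    [0.053,-0.047,0.139],
    [0.053,-0.047,0.139],
    [0.053,-0.047,0.139],
  ],
)

```text
time_s: 9.55
tool_pos: [0.4625, 0.3065, 0.0392]
tool_rot: [90.0, 44.9, 95.1]
force: [0.6, -0.4, 0.2]
grip_width: 0.087
```

```bash
python3 - <<'E'
from h import *
p,R,s=pose(); print(p,s['qpos'].round(1),s['time_s'],s['force'].round(1))
for n in ('scene',):
  d=grab(n,n+'7.png'); a=d['pixels'][30:250,270:480]
  cv2.imwrite('pics/%s7c.png'%n,cv2.resize(a[:,:,::-1],None,fx=2.6,fy=2.6,interpolation=cv2.INTER_CUBIC))
print('tip',cab(p+R.apply([.008,0,0])))
for x,yaw,th in ((-.02,95,45),(0,95,44),(.015,95,44)): print(x,tip(x,.002,.033,yaw,th))
E
```

```text
[0.46247844 0.30647297 0.03915986] [-28.5  21.   21.4 121.  -66.   60.3  42.8] 9.55 [ 0.6 -0.4  0.2]
tip [-0.03779939  0.00266501]
-0.02 (array([0.0135, 0.0129, 0.0002]), array([ 0.0011, -0.0009, -0.0017]))
0 (array([0.0277, 0.0269, 0.0001]), array([ 0.0011, -0.0009,  0.0158]))
0.015 (array([ 0.0383,  0.0375, -0.    ]), array([ 0.0011, -0.0009,  0.0158]))
```

View pics/scene7c.png

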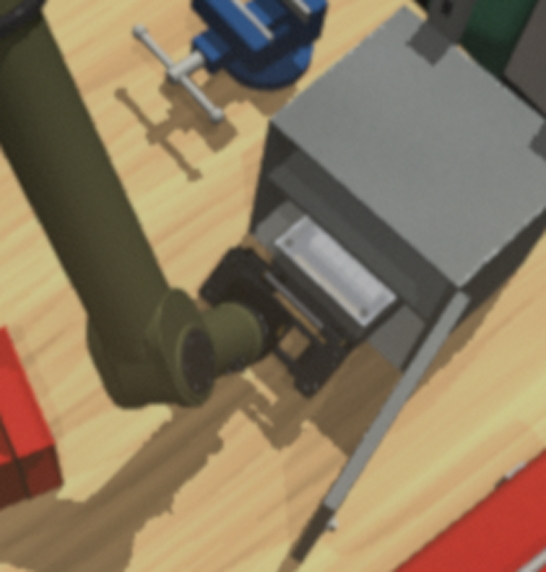

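Request:
drive_tool(
  offset=[
    [0.007,0.0065,0],
    [0.0135,0.013,0],
    [0.02,0.02,0],
    [0.0277,0.027,0],
    [0.033,0.032,0],
    [0.038,0.0375,0],
    [0.04,0.0395,0],
    [0.04,0.0395,0],
  ],
  angular=[
    [0,0,0],
    [0,0,0],
    [0,0,0.008],
    [0,0,0.016],
    [0,0,0.016],
    [0,0,0.016],
    [0,0,0.016],
    [0,0,0.016],
  ],
)

```text
time_s: 10.6
tool_pos: [0.4574, 0.3623, 0.0389]
tool_rot: [90.0, 43.9, 95.1]
force: [-0.8, -0.3, -0.5]
grip_width: 0.087
```

```bash
python3 - <<'E'
from h import *
p,R,s=pose(); print(p,s['qpos'].round(1),s['time_s'],s['force'].round(1))
print('tip',cab(p+R.apply([.008,0,0])))
E
```

```text
[0.45744975 0.36228017 0.03890999] [-31.9  21.6  18.5 120.5 -69.8  56.9  40.7] 10.6 [-0.8 -0.3 -0.5]
tip [0.01832341 0.00232097]
```

Request:
drive_tool(
  offset=[
    [-0.01,-0.0098,0],
    [-0.03,-0.0295,0],
    [-0.06,-0.059,0],
    [-0.095,-0.093,0],
    [-0.13,-0.127,0],
    [-0.165,-0.135,0],
    [-0.2,-0.14,0],
    [-0.235,-0.145,0],
    [-0.235,-0.145,0],
  ],
  angular=[
    [0,0,0],
    [0,0,0],
    [0,0,0],
    [0,0,0],
    [0,0,0],
    [0,0,0],
    [0,0,0],
    [0,0,0],
    [0,0,0],
  ],
)

```text
time_s: 11.72
tool_pos: [0.4832, 0.089, 0.0988]
tool_rot: [89.8, 44.1, 94.6]
force: [-0.2, 0.2, -0.5]
grip_width: 0.0871
```

```bash
python3 - <<'E'
from h import *
p,R,s=pose(); print(p,s['qpos'].round(1),s['time_s'],s['force'].round(1))
for n in ('scene','top'):
  d=grab(n,n+'8.png'); a=d['pixels'][30:250,270:480] if n=='scene' else d['pixels'][100:280,80:330]
  cv2.imwrite('pics/%s8c.png'%n,cv2.resize(a[:,:,::-1],None,fx=2.6,fy=2.6,interpolation=cv2.INTER_CUBIC))
E
```

```text
[0.48320596 0.08895772 0.09883496] [-12.7  21.   32.5 114.3 -52.7  80.3  50.3] 11.725 [-0.2  0.2 -0.5]
```

View pics/scene8c.png

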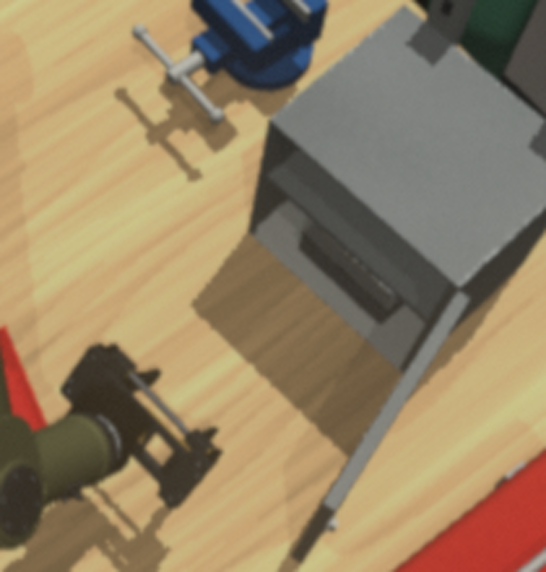

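View pics/top8c.png

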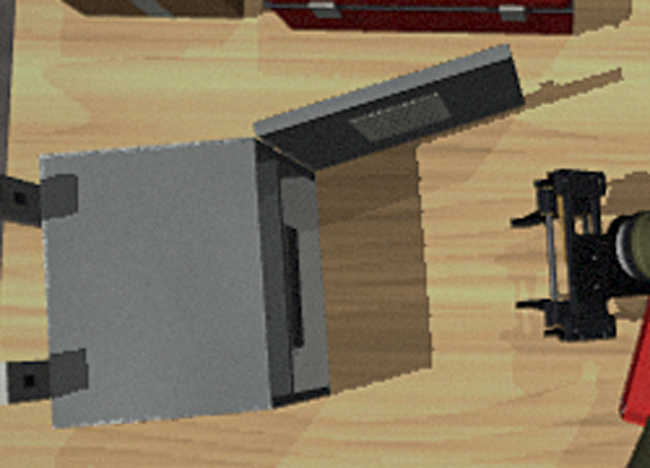

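```bash
python3 - <<'E'
from h import *
dt=vision.read_camera('top');ds=vision.read_camera('scene')
def tri(a,b):
    o1,r1=ray(dt,*a);o2,r2=ray(ds,*b);r1/=np.linalg.norm(r1);r2/=np.linalg.norm(r2)
    t=np.linalg.lstsq(np.c_[r1,-r2],o2-o1,rcond=None)[0];p,q=o1+r1*t[0],o2+r2*t[1];return ((p+q)/2).round(3),np.linalg.norm(p-q).round(4)
print('toolbox',tri((300,100),(396,270)),tri((301,44),(432,321)),onz(dt,301,112,0))
for u,v in ((303,253),(378,321),(252,235),(402,370)): print(cab(onz(ds,(u+.5)/2.6+269.5,(v+.5)/2.6+29.5,0)).round(4))
for u,v in ((302,231),(397,302)): print('top edge',cab(onz(ds,(u+.5)/2.6+269.5,(v+.5)/2.6+29.5,.092)).round(4))
E
```

```text
toolbox (array([0.781, 0.042, 0.161]), np.float64(0.0106)) (array([0.943, 0.035, 0.172]), np.float64(0.0052)) [0.78628044 0.0371547  0.        ]
[0.0285 0.0663]
[ 0.0296 -0.0663]
[-0.0016  0.1301]
[ 0.0028 -0.1329]
top edge [0.0064 0.064 ]
top edge [ 0.0217 -0.0801]
```

```bash
cat >> h.py <<'E'
H=fromcab(0,-.14)
def dr(phi,r,g,z=.22,yaw=95.5):
    a=np.radians(185.5+phi); n=np.radians(275.5+phi)
    P=H+r*np.array([np.cos(a),np.sin(a)])+(.016+g)*np.array([np.cos(n),np.sin(n)])
    return np.r_[P,z],rel(np.r_[P,z],Rt(yaw,90,1))
E
python3 - <<'E'
from h import *
p,R,s=pose();print(p)
print(rel([p[0],p[1],.4],R), rel([.5,.06,.4],Rt(95.5,90,1)))
print(dr(103,.24,.06,.40)); print(dr(103,.24,.06,.22))
E
```

```text
[0.48062102 0.09418817 0.09695871]
(array([-0.2101,  0.2184, -0.0005]), array([0., 0., 0.])) (array([-0.2359,  0.1936,  0.0157]), array([-6.000e-03,  6.000e-04, -8.047e-01]))
(array([0.74858118, 0.15993588, 0.4       ]), (array([-0.1807,  0.2473,  0.2723]), array([-6.000e-03,  6.000e-04, -8.047e-01])))
(array([0.74858118, 0.15993588, 0.22      ]), (array([-0.0559,  0.1176,  0.2726]), array([-6.000e-03,  6.000e-04, -8.047e-01])))
```

Request:
drive_tool(
  offset=[
    [-0.04,0.033,0],
    [-0.08,0.065,0],
    [-0.12,0.1,0.005],
    [-0.16,0.13,0.01],
    [-0.2,0.165,0.01],
    [-0.22,0.18,0.015],
    [-0.236,0.194,0.016],
    [-0.236,0.194,0.016],
    [-0.236,0.194,0.016],
  ],
  angular=[
    [0,0,-0.1],
    [0,0,-0.2],
    [0,0,-0.32],
    [0,0,-0.45],
    [0,0,-0.58],
    [0,0,-0.7],
    [0,0,-0.805],
    [0,0,-0.805],
    [0,0,-0.805],
  ],
  fingers=1,
  squeeze=10,
)

```text
time_s: 13.05
tool_pos: [0.4997, 0.0599, 0.3987]
tool_rot: [173.5, 89.7, 178.7]
force: [0.4, 0.5, -0.2]
grip_width: 0.0057
```

```bash
python3 - <<'E'
from h import *
p,R,s=pose();print(p,s['qpos'].round(1),s['time_s'],s['grip_width'])
print(dr(103,.24,.06,.40)); print(dr(103,.24,.06,.22))
E
```

```text
[0.4997321  0.05992332 0.39867382] [-34.5  -1.8  24.1  86.9   0.7  95.   -5.2] 13.05 0.0056759599155878976
(array([0.74858118, 0.15993588, 0.4       ]), (array([-0.0025,  0.0772,  0.2568]), array([-0.0058, -0.0046, -0.0005])))
(array([0.74858118, 0.15993588, 0.22      ]), (array([0.1775, 0.0771, 0.2577]), array([-0.0058, -0.0046, -0.0005])))
```

Request:
drive_tool(
  offset=[
    [0,0.016,0.05],
    [0,0.032,0.1],
    [0,0.048,0.15],
    [0,0.064,0.2],
    [0,0.077,0.257],
    [0,0.077,0.257],
    [0.05,0.077,0.257],
    [0.1,0.077,0.257],
    [0.14,0.077,0.257],
    [0.14,0.077,0.257],
  ],
  angular=[
    [0,0,0],
    [0,0,0],
    [0,0,0],
    [0,0,0],
    [0,0,0],
    [0,0,0],
    [0,0,0],
    [0,0,0],
    [0,0,0],
    [0,0,0],
  ],
)

```text
time_s: 14.3
tool_pos: [0.7453, 0.1577, 0.2532]
tool_rot: [-179.9, 89.2, -174.9]
force: [-0.0, 0.2, 1.5]
grip_width: 0.0007
```

```bash
python3 - <<'E'
from h import *
p,R,s=pose();print(p,s['qpos'].round(1),s['time_s'],s['force'].round(1))
for n in ('scene','top'):
  d=grab(n,n+'9.png'); a=d['pixels'][30:300,270:530] if n=='scene' else d['pixels'][60:260,80:380]
  cv2.imwrite('pics/%s9c.png'%n,cv2.resize(a[:,:,::-1],None,fx=2.2,fy=2.2,interpolation=cv2.INTER_CUBIC))
for a in ((103,.24,.06),(103,.24,.02),(95,.24,.017),(85,.24,.017),(75,.24,.017),(65,.24,.017)): print(a,*dr(*a)[1])
E
```

```text
[0.745323   0.15770619 0.25319442] [-28.5  34.3  25.5  61.2 -14.1  88.   -1.3] 14.3 [-0.   0.2  1.5]
(103, 0.24, 0.06) [0.0391 0.0013 0.0007] [-0.0073 -0.0035 -0.0008]
(103, 0.24, 0.02) [ 0.0393 -0.008  -0.0382] [-0.0073 -0.0035 -0.0008]
(95, 0.24, 0.017) [ 0.0394 -0.0187 -0.0734] [-0.0073 -0.0035 -0.0008]
(85, 0.24, 0.017) [ 0.0395 -0.0248 -0.1152] [-0.0073 -0.0035 -0.0008]
(75, 0.24, 0.017) [ 0.0397 -0.0235 -0.1574] [-0.0073 -0.0035 -0.0008]
(65, 0.24, 0.017) [ 0.0398 -0.0149 -0.1987] [-0.0073 -0.0035 -0.0008]
```

View pics/scene9c.png

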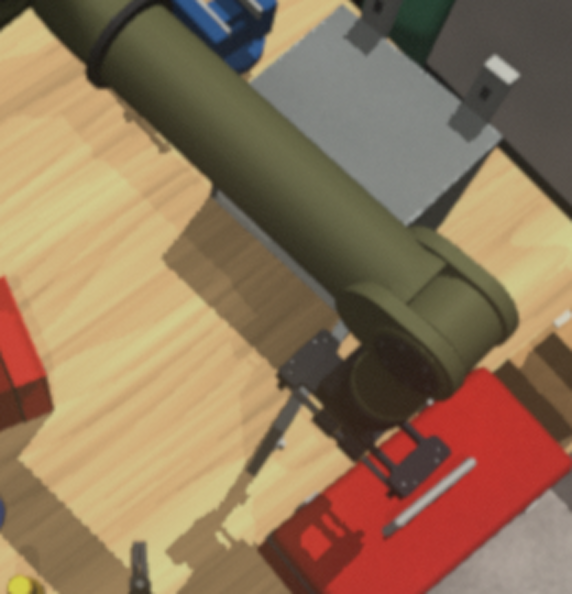

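View pics/top9c.png

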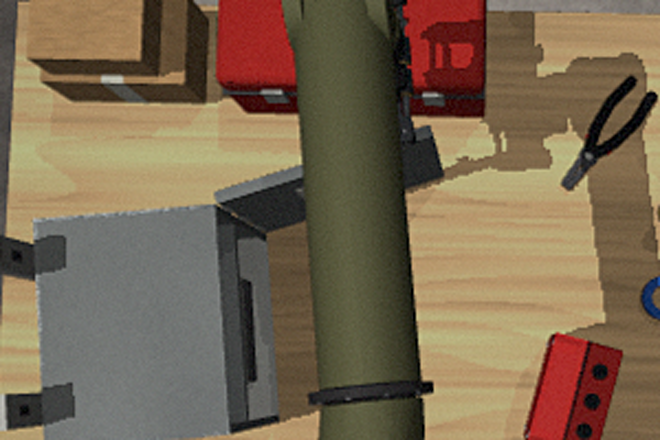

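Request:
drive_tool(
  offset=[
    [0.035,0,0],
    [0.035,0,0],
    [0.038,-0.008,-0.038],
    [0.038,-0.013,-0.056],
    [0.038,-0.018,-0.073],
    [0.038,-0.022,-0.094],
    [0.038,-0.0248,-0.115],
    [0.038,-0.0245,-0.136],
    [0.038,-0.0235,-0.157],
    [0.038,-0.0195,-0.178],
  ],
  angular=[
    [0,0,0],
    [0,0,0],
    [0,0,0],
    [0,0,0],
    [0,0,0],
    [0,0,0],
    [0,0,0],
    [0,0,0],
    [0,0,0],
    [0,0,0],
  ],
)

```text
time_s: 15.65
tool_pos: [0.5737, 0.123, 0.2254]
tool_rot: [50.2, 89.8, 55.2]
force: [1.0, 0.7, 0.7]
grip_width: 0.0007
```

```bash
python3 - <<'E'
from h import *
p,R,s=pose();print(p,s['qpos'].round(1),s['time_s'],s['force'].round(1))
for n in ('scene','top'):
  d=grab(n,n+'10.png'); a=d['pixels'][30:300,270:530] if n=='scene' else d['pixels'][60:260,80:380]
  cv2.imwrite('pics/%s10c.png'%n,cv2.resize(a[:,:,::-1],None,fx=2.2,fy=2.2,interpolation=cv2.INTER_CUBIC))
for f in range(70,9,-5): print(f,*dr(f,.24,.017)[1])
E
```

```text
[0.57372901 0.12301877 0.22535585] [-37.5  11.1  26.2  94.   -5.2  76.   -5.4] 15.65 [1.  0.7 0.7]
70 [ 0.0052 -0.001  -0.0004] [-0.0069  0.0003 -0.0035]
65 [ 0.0052  0.0042 -0.0209] [-0.0069  0.0003 -0.0035]
60 [ 0.0052  0.0112 -0.0408] [-0.0069  0.0003 -0.0035]
55 [ 0.0052  0.0199 -0.0601] [-0.0069  0.0003 -0.0035]
50 [ 0.0053  0.0302 -0.0785] [-0.0069  0.0003 -0.0035]
45 [ 0.0053  0.0421 -0.096 ] [-0.0069  0.0003 -0.0035]
40 [ 0.0053  0.0555 -0.1123] [-0.0069  0.0003 -0.0035]
35 [ 0.0054  0.0702 -0.1275] [-0.0069  0.0003 -0.0035]
30 [ 0.0054  0.0863 -0.1413] [-0.0069  0.0003 -0.0035]
25 [ 0.0055  0.1034 -0.1536] [-0.0069  0.0003 -0.0035]
20 [ 0.0056  0.1216 -0.1644] [-0.0069  0.0003 -0.0035]
15 [ 0.0056  0.1406 -0.1736] [-0.0069  0.0003 -0.0035]
10 [ 0.0057  0.1604 -0.181 ] [-0.0069  0.0003 -0.0035]
```

View pics/scene10c.png

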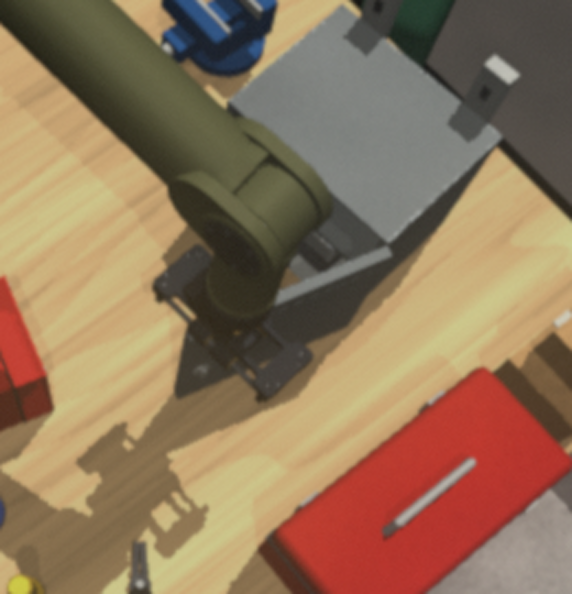

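View pics/top10c.png

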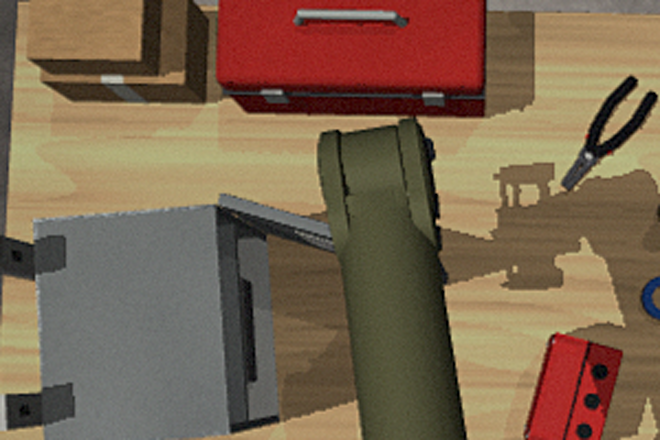

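Request:
drive_tool(
  offset=[
    [0.005,0.004,-0.021],
    [0.005,0.011,-0.041],
    [0.005,0.02,-0.06],
    [0.005,0.03,-0.0785],
    [0.005,0.042,-0.096],
    [0.005,0.0555,-0.112],
    [0.005,0.07,-0.1275],
    [0.005,0.086,-0.141],
    [0.005,0.103,-0.1536],
    [0.005,0.1216,-0.164],
  ],
  angular=[
    [0,0,0],
    [0,0,0],
    [0,0,0],
    [0,0,0],
    [0,0,0],
    [0,0,0],
    [0,0,0],
    [0,0,0],
    [0,0,0],
    [0,0,0],
  ],
)

```text
time_s: 17.0
tool_pos: [0.3999, 0.2308, 0.2229]
tool_rot: [56.9, 89.6, 61.9]
force: [0.7, -0.9, 0.3]
grip_width: 0.0003
```

```bash
python3 - <<'E'
from h import *
p,R,s=pose();print(p,s['qpos'].round(1),s['time_s'],s['force'].round(1))
for n in ('scene',):
  d=grab(n,n+'11.png'); a=d['pixels'][30:300,270:530] 
  cv2.imwrite('pics/%s11c.png'%n,cv2.resize(a[:,:,::-1],None,fx=2.2,fy=2.2,interpolation=cv2.INTER_CUBIC))
for f in range(20,-1,-4): print(f,*dr(f,.24,.01)[1])
E
```

```text
[0.3999333  0.2308046  0.22287438] [-49.2  -5.3  15.2 109.9   1.2  74.8 -29.4] 17.0 [ 0.7 -0.9  0.3]
20 [ 0.0027  0.0031 -0.0028] [-0.0049  0.0023 -0.0069]
16 [ 0.0028  0.0184 -0.0098] [-0.0049  0.0023 -0.0069]
12 [ 0.0029  0.0342 -0.0156] [-0.0049  0.0023 -0.0069]
8 [ 0.003   0.0504 -0.0204] [-0.0049  0.0023 -0.0069]
4 [ 0.0031  0.0668 -0.0241] [-0.0049  0.0023 -0.0069]
0 [ 0.0032  0.0835 -0.0265] [-0.0049  0.0023 -0.0069]
```

View pics/scene11c.png

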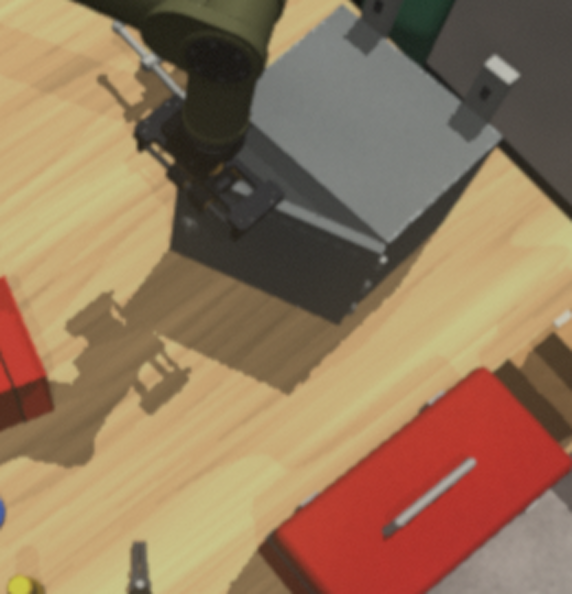

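Request:
drive_tool(
  offset=[
    [0,0.012,-0.002],
    [0,0.024,-0.005],
    [0,0.036,-0.008],
    [0,0.046,-0.01],
    [0,0.055,-0.01],
    [0,0.063,-0.01],
    [0,0.07,-0.01],
    [0,0.075,-0.01],
    [0,0.079,-0.01],
  ],
  angular=[
    [0,0,0],
    [0,0,0],
    [0,0,0],
    [0,0,0],
    [0,0,0],
    [0,0,0],
    [0,0,0],
    [0,0,0],
    [0,0,0],
  ],
)

```text
time_s: 18.18
tool_pos: [0.3808, 0.3117, 0.2232]
tool_rot: [72.5, 89.6, 77.7]
force: [0.1, -0.4, 0.3]
grip_width: 0.0006
```

```bash
python3 - <<'E'
from h import *
p,R,s=pose();print(p,cab(p),s['qpos'].round(1),s['time_s'],s['force'].round(1))
for n in ('scene','top'):
  d=grab(n,n+'12.png'); a=d['pixels'][30:300,270:530] 
  cv2.imwrite('pics/%s12c.png'%n,cv2.resize(a[:,:,::-1],None,fx=2.2,fy=2.2,interpolation=cv2.INTER_CUBIC))
print(dr(0,.23,.0095)[1])
E
```

```text
[0.38078664 0.31170744 0.22320077] [-0.03042816  0.08351425] [-53.2  -1.1  10.9 106.2  -0.   74.6 -37.1] 18.175 [ 0.1 -0.4  0.3]
(array([ 0.0033,  0.0045, -0.0065]), array([-0.0044,  0.0025, -0.0074]))
```

View pics/scene12c.png

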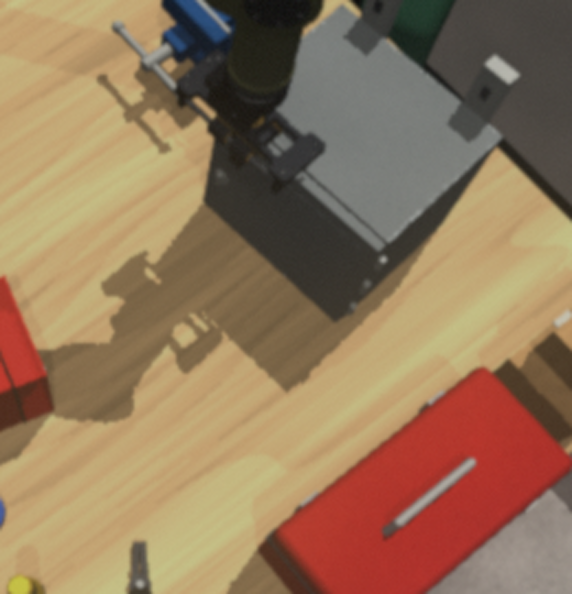

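Request:
drive_tool(
  offset=[
    [0,0.002,0],
    [0,0.004,0],
    [0,0.006,0],
    [0,0.006,0],
  ],
  angular=[
    [0,0,0],
    [0,0,0],
    [0,0,0],
    [0,0,0],
  ],
)

```text
time_s: 18.77
tool_pos: [0.3807, 0.3134, 0.2234]
tool_rot: [33.4, 90.0, 38.5]
force: [-1.7, -11.8, 6.2]
grip_width: 0.0007
```

Request:
drive_tool(
  offset=[
    [0,-0.008,0],
    [0,-0.02,0],
    [0,-0.05,0],
    [-0.03,-0.09,0.0],
    [-0.09,-0.12,0.03],
    [-0.14,-0.16,0.07],
    [-0.14,-0.2,0.11],
    [-0.14,-0.24,0.15],
    [-0.14,-0.28,0.19],
    [-0.14,-0.28,0.19],
  ],
  angular=[
    [0,0,0],
    [0,0,0],
    [0,0,0],
    [0,0,0],
    [0,0,0],
    [0,0,0],
    [0,0,0],
    [0,0,0],
    [0,0,0],
    [0,0,0],
  ],
)

```text
time_s: 20.02
tool_pos: [0.5968, 0.0462, 0.3618]
tool_rot: [-103.0, 89.8, -98.4]
force: [0.0, 0.8, 0.1]
grip_width: 0.0003
```

```bash
python3 - <<'E'
from h import *
p,R,s=pose();print(p,cab(p),s['time_s'],s['force'].round(1))
for n in ('scene','top'):
  d=grab(n,n+'13.png'); a=d['pixels'][30:300,300:560] if n=='scene' else d['pixels'][130:280,80:330]
  cv2.imwrite('pics/%s13c.png'%n,cv2.resize(a[:,:,::-1],None,fx=2.2 if n=='scene' else 3.2,fy=2.2 if n=='scene' else 3.2,interpolation=cv2.INTER_CUBIC))
E
```

```text
[0.59676537 0.04619344 0.36178121] [-0.31542043 -0.10602177] 20.025 [0.  0.8 0.1]
```

View pics/scene13c.png

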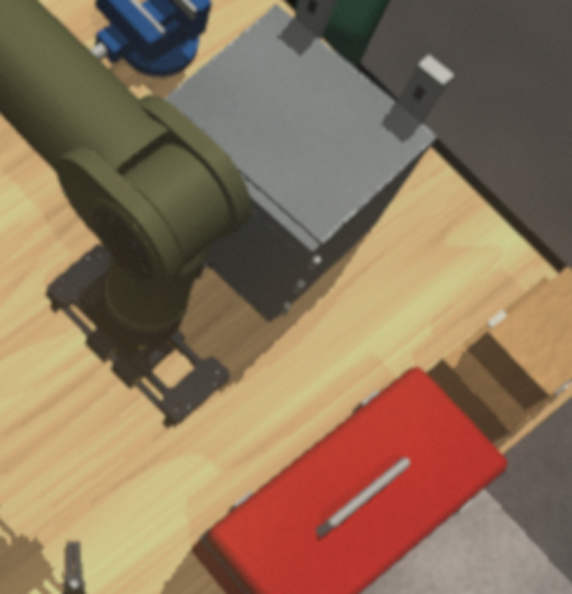

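View pics/top13c.png

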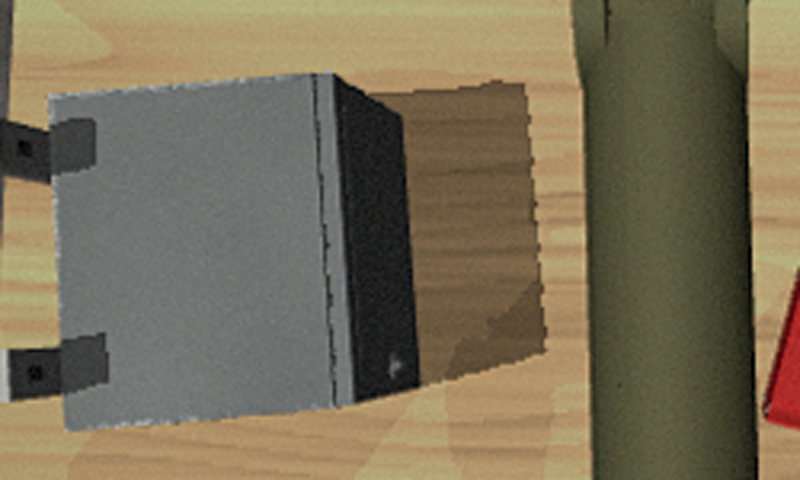

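View pics/scene13.png

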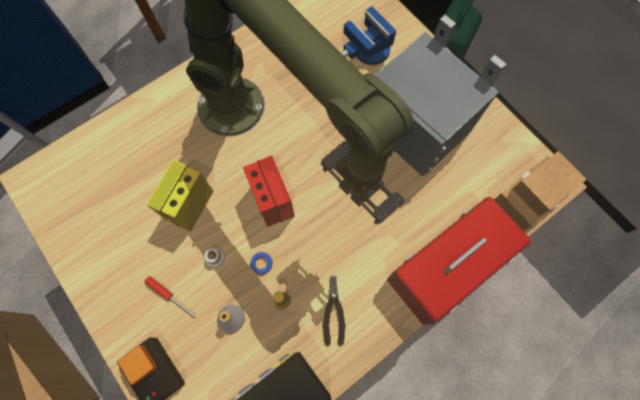

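```bash
python3 -c "
from cell import sign_off; print(sign_off())"
```

```text
the job is handed in; nothing more can be done
None
```

I pushed the fuse box over onto its back, slid it into the bottom bay, swung the door shut, and handed the job in at about 20 s; sign-off gave no verdict.

- **Fuse box:** In the last picture before the door closed it lay cover up. Its near end measured about 28 mm behind the front plane at bench level, it was central to within a few mm, and it looked square to the bay. I have not seen it since the door closed.
- **One disagreement:** The same end's top edge, partly hidden, read only 6 to 22 mm behind the plane. That is still inside, so I went by the bench-level reading.
- **Door:** It met its stop, with the force rising to about 12 N over the last 2 mm. The final top view puts it parallel to the cabinet front to about 0.3° (limit 0.06 rad, about 3.4°).
- **Other things:** The bench items look the same in the pictures before and after. I never saw the lamp and jar on the shelf, so I could not check them. The arm was clear of everything at hand-in.

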